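# Tip the drying board down onto the serving tray

### The arm

A 6-joint arm with a two-finger parallel gripper is mounted at the origin on the work surface. World frame = base frame: x ahead of the robot, y to its left, z up, the work surface at z = 0. Lengths are in m, angles in rad, forces in N, time in s.
With the tool pointing down it reaches from about 0.325 to 0.85 m from the base axis. Payload 4.4 kg.
Tool frame: the origin (TCP) lies midway between the tips of the shut fingers; the grasp point (between the pads) lies manip.hold_point_z behind it (manip.hold_point_z is the distance from the TCP to the grasp point, in m); z points along the fingers, x is the direction in which the jaws open and shut, and the axes are right-handed (so a half turn about z gives the same grasp; the last joint's range is limited). The gripper opens to 94 mm and grips with 3 to 60 N. Pads are 16 mm wide; open, the fingers measure 119 mm over their backs; the gripper's body (75 mm by 177 mm) begins 78 mm behind the grasp point.
Start: joints at [1.05, 0.207, 1.542, -0, 1.393, -0.15], TCP at [0.208, 0.536, 0.178] pointing down, gripper open.
Joint ranges: [-2.73, 2.73], [-0.86, 2.22], [0.23, 2.46], [-1.11, 4.25], [0.08, 2.63], [-2.82, 2.82]. Speed limits (rad/s): [2.79, 2.79, 3.14, 3.14, 3.14, 3.14].

### API

Orientations are given as a 3x3 rotation matrix whose columns are the frame's x, y, z axes.
In Python, from workcell import manip, eyes gives the robot as it stands.
- The arm moves only by the shell command python3 -m inch 'ROWS' [FORCE]. ROWS is JSON, a list of rows, each a list of 5 numbers: the shift along the tool's x, y, z in mm, then the turn about the tool's z in rad, then the finger opening in mm, from 0 to 94. A call has 1 to 5 rows; each row is the pose to reach, as a shift and turn from the pose commanded when the call began, along the tool's axes at that moment; what a row does not reach only later rows make up. A row lasts 1/12 s, in which the tool goes at most 41.7 mm and 7.16 degrees, less where a joint would pass 70% of its speed; a pose out of reach is approached as far as the arm can. A call with a gripper value outside its range is refused whole. The fingers move at their own pace and stop on an object; FORCE is the grip in N (left out, the last holds). Time passes only in rows, so rows that repeat a pose let the fingers close. It gives the time, the measured TCP pose, the force and the opening at its end, in the units of the state.
- manip.state(): the state, without advancing time (a new reading comes with each control period).
- eyes.camera(name): name is "scene" or "top" or "wrist"; returns a dict with "color" (480x640x3 uint8, red, green, blue), "intrinsics" (3x3 intrinsics, pixels), "T" (4x4, takes a point from camera to world coordinates). Camera axes: x right, y down, z forward; pixel columns grow to the right and rows downward; lengths in m; the calibration is good to about 2 mm. A picture is of the moment at which its call begins. There is no depth.
- manip.job_done(): hands the job in, once; it reports no verdict.
The state is a dict: "clock": time; "q": joint angles; "dq": joint speeds; "tau": joint torques, N m; "tcp_pos": TCP position; "ee_rot": TCP orientation; "contact_force": force on the tool from outside, world axes, zero at the start; "torque": the same for the moment, N m; "opening": finger opening in m.
Only numpy, scipy, OpenCV 4.12 (cv2) and the standard library are available. Lean on these libraries where they do the work, as an engineer would, in place of code of your own. Each camera call takes 0.05 s, during which the arm holds its last target.

### The job

Two washed wooden boards stand on edge on the serving tray. Push the wider one over, towards the tray's raised ledge, so that it lies flat on the tray, and then push it along the tray until its leading edge sits flush against the ledge, ready for plating. Only push it, never lift or carry it; leave the narrower board standing and do not disturb anything else.

Things in the scene. Friction and masses are not known exactly. Their poses are not given: they have to be found in the camera images.
- tray: Fixed wooden serving tray, 320 mm (its x) by 380 mm (its y), its upper surface flat and 20 mm above the counter. Origin on the counter under its centre, x towards the ledge, y along the ledge, z up. The one ledge is a straight bar across the whole +x end, 15 mm thick, rising 25 mm above the tray surface, with its inner face at x = +145 mm; the other three sides have no rim.
- wide_board: The wider loose wooden board, a plain slab 24 mm thick (its x), 140 mm wide (its y), 130 mm high (its z), about 0.3 kg. It starts standing free on its 24 mm by 140 mm edge on the tray, in the left or right half of it, roughly square to the ledge and facing it, x pointing roughly to the ledge; it tips over beyond about 10 degrees. Origin at the centre of the edge that it stands on at the start. Once tipped correctly its z points to the ledge and its x points down.
- wide_top (a point): Centre of the wide board's other 140 mm edge, the one uppermost at the start (130 mm along the board's z); this is the edge that comes to rest against the ledge.
- wide_center (a point): Centre of the wide board, 65 mm along its z.
- narrow_board: The narrower loose wooden board: same wood, 24 mm thick (x), 80 mm wide (y), 130 mm high (z), standing on edge in the other half of the tray, which must stay standing. Origin at the centre of its lower edge.
- ramekin: Small white bowl, 70 mm across, 45 mm high, standing loose on the tray between the narrow board and the ledge. Origin under its centre.
- honey_jar: Glass jar 56 mm across, 75 mm high, on the counter beside the tray (+y side). Origin under its centre.
- pepper_mill: Dark wooden pepper mill, 52 mm across, 148 mm high, on the counter beside the tray (-y side). Origin under its centre.
- cheese: Block of cheese 90 x 50 x 45 mm high on the counter beside the tray (+y side). Origin under its centre.
- steel_bowl: Small empty steel bowl 84 mm across, 50 mm high, on the counter beside the tray (-y side). Origin under its centre.
- spatula: Spatula 200 mm long lying on the counter beyond the tray's ledge. Its origin lies within its length, on the counter.
There are look-alikes about, which are no part of the job. What is shaped like the wide_board but pink, red or turquoise is not meant.

How it is judged:
By the outcome, as a careful person would: the job done as asked, in the order asked, and still so for the second after the job is handed in, with the robot touching nothing.
It also fails if it takes over 45 s, if anything falls off the work surface, if the arm or the gripper's body presses on something with over 40 N, if the wrist force passes 120 N, or if a joint passes its speed limit or range.

## Working session

There is one attempt and no reset: what is moved stays moved. The work goes in short steps, Python scripts to look and compute and a shell command to move; the robot and the scene stay as the last step left them, time stands still between calls to the robot, and variables do not carry over. Pictures are saved under pics/ and viewed, and the job is handed in when it is done.

```bash
mkdir -p pics
cat > h.py <<'E'
import cv2,numpy as np
from workcell import manip,eyes
def snap(n,f):
    c=eyes.camera(n); cv2.imwrite('pics/'+f+'.png',c['color'][:,:,::-1]); np.savez('pics/'+f+'.npz',**c); return c
def load(f): return np.load('pics/'+f+'.npz')
def ray(c,u,v,z):
    d=c['T'][:3,:3]@np.linalg.inv(c['intrinsics'])@np.array([u,v,1.]); o=c['T'][:3,3]
    return o+d*(z-o[2])/d[2]
def proj(c,p):
    T=np.linalg.inv(c['T']); q=c['intrinsics']@(T[:3,:3]@np.array(p)+T[:3,3]); return q[:2]/q[2]
E
python3 - <<'E'
from h import *
for n in('scene','top'): 
    c=snap(n,n+'0'); print(n,c['T'].round(3).tolist(),c['intrinsics'].round(1).tolist())
s=manip.state(); print(s['clock'],s['tcp_pos'],np.round(s['ee_rot'],3).tolist(),manip.hold_point_z,s['opening'])
E
```

```text
scene [[-0.534, 0.612, -0.584, 1.243], [0.846, 0.385, -0.37, 0.456], [-0.001, -0.691, -0.723, 1.024], [0.0, 0.0, 0.0, 1.0]] [[560.5, 0.0, 320.2], [0.0, 560.5, 244.0], [0.0, 0.0, 1.0]]
top [[0.017, -0.998, 0.058, 0.474], [-1.0, -0.016, 0.015, -0.008], [-0.014, -0.059, -0.998, 1.282], [0.0, 0.0, 0.0, 1.0]] [[571.6, 0.0, 315.8], [0.0, 571.6, 237.7], [0.0, 0.0, 1.0]]
0.1 [0.20796915 0.53523351 0.17702878] [[0.362, 0.932, -0.001], [0.932, -0.362, -0.002], [-0.002, -0.0, -1.0]] 0.0188 0.0941427365589247
```

View pics/scene0.png

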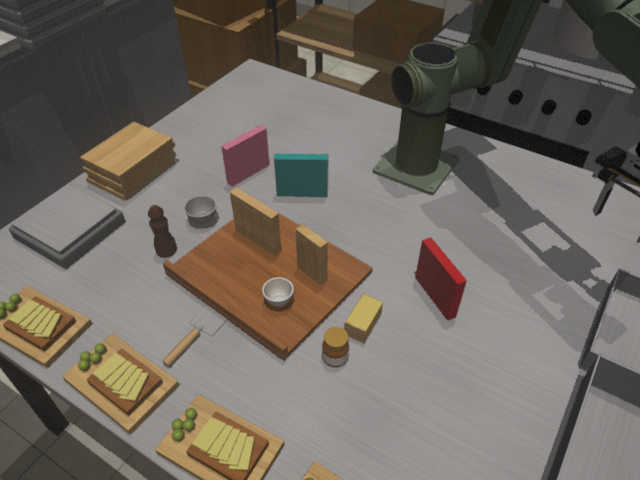

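View pics/top0.png

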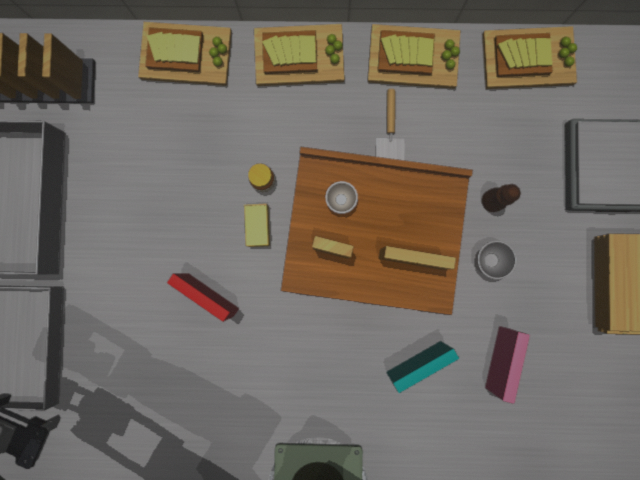

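The wide tan board is at about (420,258) in top and (256,220) in scene. The look-alikes are red (202,296), turquoise (423,366) and pink (507,364) in top, and the narrow board is at (333,246). Next is a close crop, then measuring.

Run:
```python
from h import *
c=load('top0'); im=c['color'][:,:,::-1]
cr=im[135:325,270:480]; cv2.imwrite('pics/crop1.png',cv2.resize(cr,None,fx=3.1,fy=3.1,interpolation=cv2.INTER_CUBIC))
hsv=cv2.cvtColor(np.ascontiguousarray(im),cv2.COLOR_BGR2HSV)
for p in [(420,256),(420,265),(333,244),(350,290),(330,155),(375,208)]: print(p,hsv[p[1],p[0]])
```

```text
(420, 256) [ 21 120 157]
(420, 265) [ 18 135  64]
(333, 244) [ 26 110 157]
(350, 290) [ 14 173 133]
(330, 155) [ 14 161 133]
(375, 208) [ 14 174 129]
```

View pics/crop1.png

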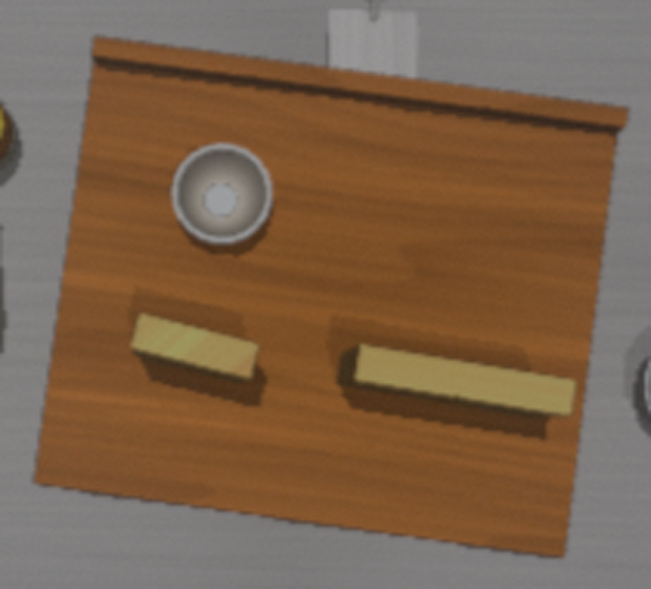

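The crop shows the wide tan slab's top edge, crop corners about (357,345) to (573,413), and the narrow one at the left. Next: measure both and the tray.

```bash
cat >> h.py <<'E'
def rectpts(c,box,z,lo,hi):
    im=np.ascontiguousarray(c['color'][:,:,::-1]); m=cv2.inRange(cv2.cvtColor(im,cv2.COLOR_BGR2HSV),lo,hi)
    k=np.zeros_like(m); x0,y0,x1,y1=box; k[y0:y1,x0:x1]=m[y0:y1,x0:x1]
    cs,_=cv2.findContours(k,cv2.RETR_EXTERNAL,cv2.CHAIN_APPROX_NONE); ct=max(cs,key=cv2.contourArea)
    P=np.array([ray(c,u,v,z)[:2] for u,v in ct[:,0]])
    r=cv2.minAreaRect((P*1000).astype(np.float32)); return r,cv2.boxPoints(r),cv2.boundingRect(ct)
E
python3 - <<'E'
from h import *
c=load('top0')
print(rectpts(c,(375,235,465,280),.15,(18,80,110),(32,160,255)))
print(rectpts(c,(305,225,360,265),.15,(18,80,110),(32,160,255)))
# tray
f=lambda a,b:(270+a/3.1,135+b/3.1)
for n,p,z in [('nearL',(36,484),.02),('nearR',(564,557),.02),('ledgeTopOuterL',(95,37),.045),('ledgeTopOuterR',(628,108),.045),('ledgetopinnerL',(95,57),.045),('ledgetopinnerR',(618,128),.045)]:
    print(n,ray(c,*f(*p),z).round(4))
s=load('scene0')
a=np.array([ray(c,*f(36,484),.02),ray(c,*f(564,557),.02)]); d=a[0]-a[1]; print(np.linalg.norm(d),np.degrees(np.arctan2(-d[0],d[1])))
for p in [ray(c,*f(*q),.15) for q in[(357,345),(573,413)]]: print(p,proj(s,p))
for q in a: print(proj(s,q))
print(ray(c,341,196,.065), ray(c,390,145,.003))
E
```

```text
(((504.86358642578125, -196.55526733398438), (139.32827758789062, 23.39675521850586), 81.45452117919922), array([[ 482.94336, -263.7077 ],
       [ 506.08035, -267.18433],
       [ 526.7838 , -129.40283],
       [ 503.64682, -125.92621]], dtype=float32), (384, 246, 72, 23))
(((524.0260009765625, -23.694175720214844), (78.81549835205078, 23.427663803100586), 76.20370483398438), array([[503.25256 , -59.171593],
       [526.0043  , -64.75841 ],
       [544.79944 ,  11.783241],
       [522.0477  ,  17.370056]], dtype=float32), (312, 236, 41, 21))
nearL [0.4284 0.0843 0.02  ]
nearR [ 0.3837 -0.2895  0.02  ]
ledgeTopOuterL [0.7445 0.0473 0.045 ]
ledgeTopOuterR [ 0.6994 -0.3277  0.045 ]
ledgetopinnerL [0.7302 0.0471 0.045 ]
ledgetopinnerR [ 0.6852 -0.3207  0.045 ]
0.37654350039672796 -6.818941391374423
[ 0.52510172 -0.1283552   0.15      ] [271.47872668 217.30988888]
[ 0.48410793 -0.26589613  0.15      ] [234.74074126 186.19636229]
[371.06650966 265.90126846]
[256.49062011 199.61894358]
[ 0.63513878 -0.04195773  0.065     ] [ 0.7609556  -0.15262943  0.003     ]
```

Run:
```python
from h import *
c=load('scene0'); im=c['color'][:,:,::-1]
cv2.imwrite('pics/crop2.png',cv2.resize(im[180:360,150:390],None,fx=3.2,fy=3.2,interpolation=cv2.INTER_CUBIC))
```

```text
(no output)
```

View pics/crop2.png

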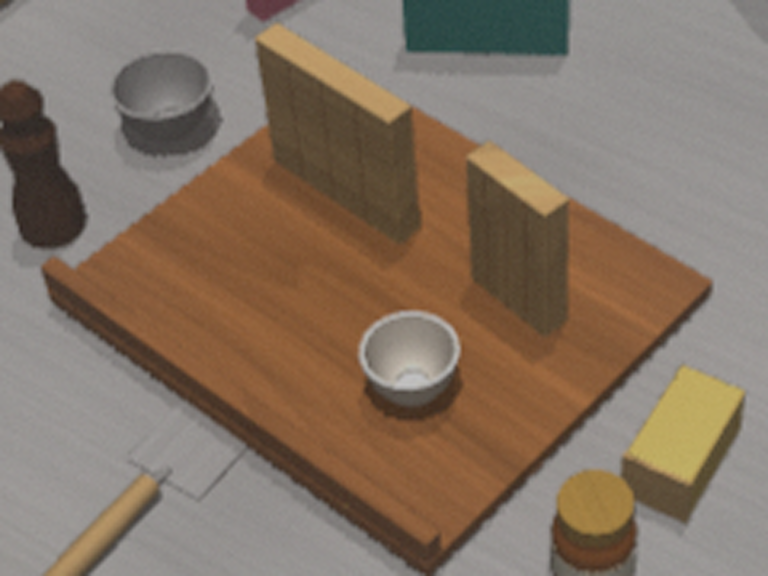

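```bash
python3 -m inch '[[0,0,-40,0,94],[0,0,-75,0,94],[-30,26,-75,0,94],[-60,52,-75,0,94],[-90,78,-75,0,94]]'; python3 -m inch '[[-30,26,0,0,94],[-60,52,0,0,94],[-90,78,0,0,94],[-120,104,0,0,94],[-150,130,0,0,94]]'; python3 -m inch '[[-30,26,0,0,94],[-60,52,0,0,94],[-90,78,0,0,94],[-120,104,0,0,94],[-150,130,0,0,94]]'
```

```text
clock: 0.52
tcp_pos: [0.2486, 0.4229, 0.2534]
ee_rot: [[0.36, 0.933, 0.001], [0.933, -0.36, 0.0], [0.001, 0.001, -1.0]]
contact_force: [1.0, -0.2, 0.1]
opening: 0.0934
clock: 0.93
tcp_pos: [0.315, 0.235, 0.2527]
ee_rot: [[0.362, 0.932, -0.0], [0.932, -0.362, -0.0], [-0.0, -0.0, -1.0]]
contact_force: [0.5, -0.6, -0.3]
opening: 0.0942
clock: 1.35
tcp_pos: [0.3819, 0.0481, 0.2529]
ee_rot: [[0.362, 0.932, 0.0], [0.932, -0.362, 0.0], [0.0, 0.0, -1.0]]
contact_force: [1.2, 1.3, 0.4]
opening: 0.094
```

```bash
python3 -m inch '[[-31,26,0,-0.05,94],[-62,52,0,-0.1,94],[-93,78,0,-0.15,94],[-124,104,0,-0.2,94],[-155,130,0,-0.22,94]]'; python3 -m inch '[[-20,10,0,0,94],[-42,25,0,0,94],[-42,25,0,0,94],[-42,25,0,0,94]]'
python3 - <<'E'
from h import *
s=manip.state();R=np.array(s['ee_rot']);p=s['tcp_pos'];print(R.round(4).tolist(),p)
t=np.array([.463,-.190,.125]); print(R.T@(t-p)*1000, 'turn',-(np.radians(81.45)-np.arctan2(R[1,0],R[0,0])))
snap('top','top1')
E
```

```text
clock: 1.77
tcp_pos: [0.4469, -0.1436, 0.2526]
ee_rot: [[0.149, 0.989, -0.0], [0.989, -0.149, 0.0], [0.0, -0.0, -1.0]]
contact_force: [0.4, -0.1, -0.2]
opening: 0.0942
clock: 2.1
tcp_pos: [0.4651, -0.1876, 0.2521]
ee_rot: [[0.152, 0.988, -0.002], [0.988, -0.152, 0.001], [0.001, -0.002, -1.0]]
contact_force: [0.4, 0.4, -0.6]
opening: 0.0942
[[0.1524, 0.9883, -0.0019], [0.9883, -0.1524, 0.0014], [0.0011, -0.0021, -1.0]] [ 0.46510251 -0.18760657  0.2520755 ]
[ -2.82881447  -1.45258087 127.07564204] turn -0.003723152579623301
```

View pics/top1.png

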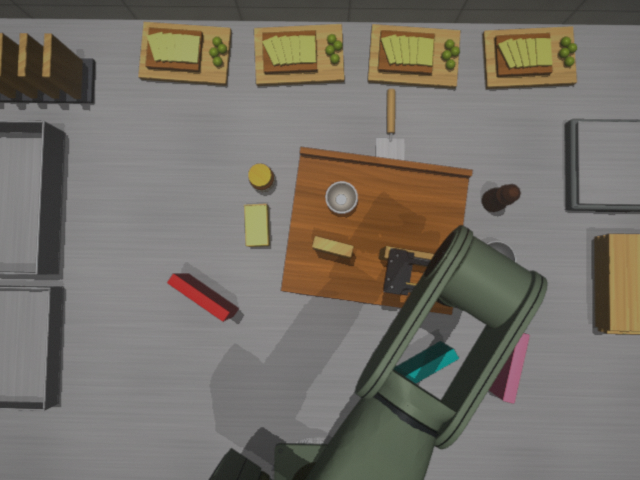

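The gripper hovers behind the wide board, at about (405,270) in top, and the scene is undisturbed. Next: descend behind it.

```bash
python3 -m inch '[[-3,-6,40,0,94],[-3,-6,80,0,94],[-3,-6,115,0,94],[-3,-6,127,0,94],[-3,-6,127,0,94]]'
python3 - <<'E'
from h import *
snap('scene','scene2')
c=snap('wrist','wrist2')
E
```

```text
clock: 2.57
tcp_pos: [0.4553, -0.1853, 0.1217]
ee_rot: [[0.149, 0.989, -0.008], [0.989, -0.149, 0.005], [0.004, -0.009, -1.0]]
contact_force: [-0.6, 0.4, 0.1]
opening: 0.0941
```

View pics/scene2.png

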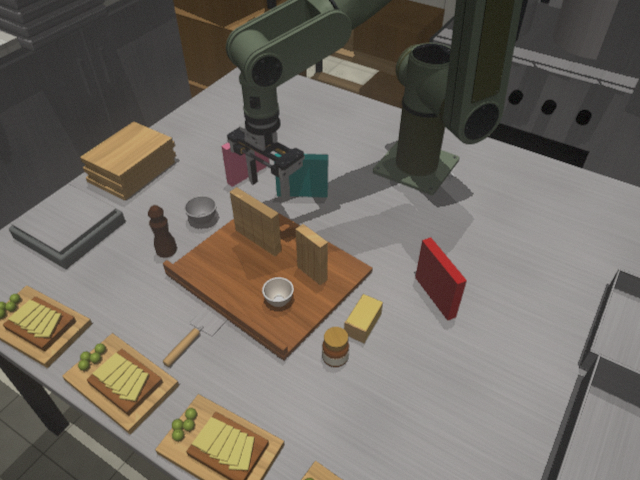

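View pics/wrist2.png

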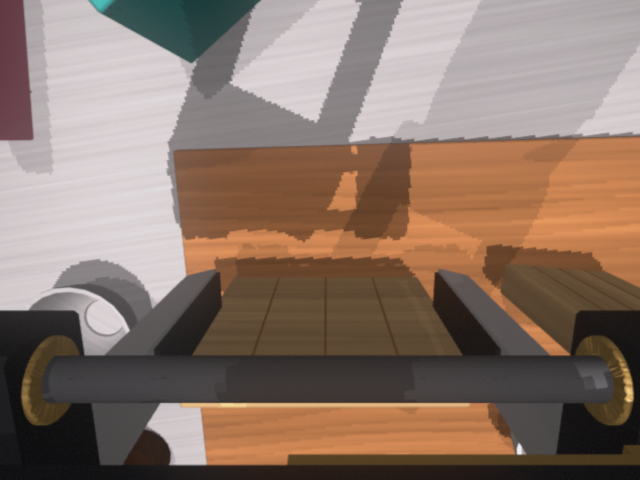

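The scene shows the fingers behind the wide board, fingertips at about (253,180) and (285,195). The wrist view shows the board centred between them at x 190–465. Contact is expected in about 31 mm.

```bash
python3 -m inch '[[0,7,0,0,94],[0,14,0,0,94],[0,20,0,0,94],[0,25,0,0,94],[0,28,0,0,94]]'; python3 -m inch '[[0,3,0,0,94],[0,6,0,0,94],[0,9,0,0,94],[0,12,0,0,94],[0,15,0,0,94]]'; python3 -c "
from h import *
snap('scene','scene3')"
```

```text
clock: 3.08
tcp_pos: [0.4883, -0.1937, 0.1269]
ee_rot: [[0.15, 0.989, 0.002], [0.989, -0.15, -0.001], [-0.001, 0.002, -1.0]]
contact_force: [0.8, 0.3, 0.1]
opening: 0.094
clock: 3.5
tcp_pos: [0.5017, -0.1954, 0.1259]
ee_rot: [[0.15, 0.989, -0.0], [0.989, -0.15, 0.0], [0.0, -0.0, -1.0]]
contact_force: [1.2, -0.0, -0.4]
opening: 0.0943
```

View pics/scene3.png

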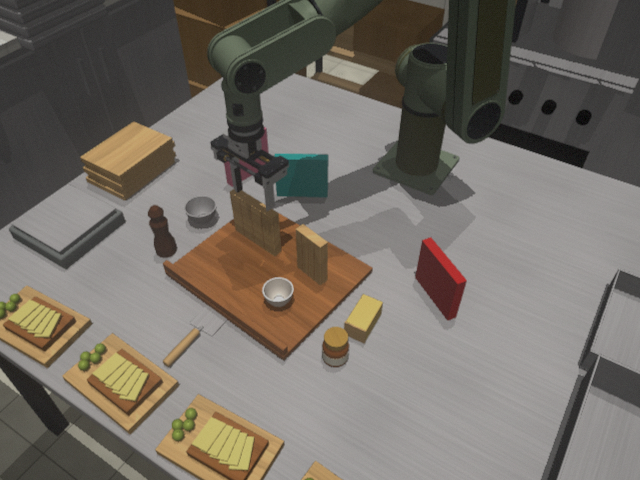

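The fingers are now at the board, and its top, at about (255,205), seems to be leaning. Next: zoom in.

```bash
python3 -c "
from h import *
c=load('scene3'); im=c['color'][:,:,::-1]
cv2.imwrite('pics/crop3.png',cv2.resize(im[140:300,180:340],None,fx=3.6,fy=3.6,interpolation=cv2.INTER_CUBIC))"
```

```text
(no output)
```

View pics/crop3.png

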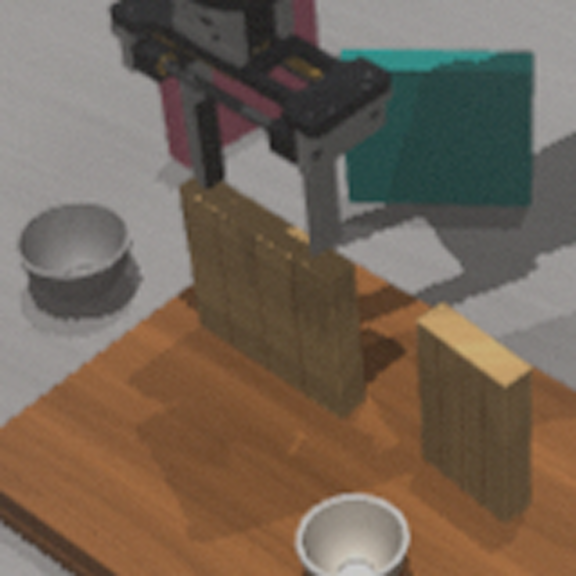

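It is tilting in place, close to balance. Next: continue pushing.

```bash
python3 -m inch '[[0,3,0,0,94],[0,6,0,0,94],[0,9,0,0,94],[0,12,0,0,94],[0,12,0,0,94]]'; python3 -m inch '[[0,0,0,0,94],[0,0,0,0,94],[0,0,0,0,94],[0,0,0,0,94],[0,0,0,0,94]]'; python3 -c "
from h import *
snap('scene','scene4')"
```

```text
clock: 3.97
tcp_pos: [0.5141, -0.1974, 0.1261]
ee_rot: [[0.15, 0.989, 0.0], [0.989, -0.15, -0.0], [-0.0, 0.0, -1.0]]
contact_force: [-0.2, 0.7, 0.1]
opening: 0.094
clock: 4.38
tcp_pos: [0.5134, -0.1972, 0.1261]
ee_rot: [[0.15, 0.989, -0.0], [0.989, -0.15, 0.0], [-0.0, -0.0, -1.0]]
contact_force: [-0.5, 0.1, 0.3]
opening: 0.0936
```

View pics/scene4.png

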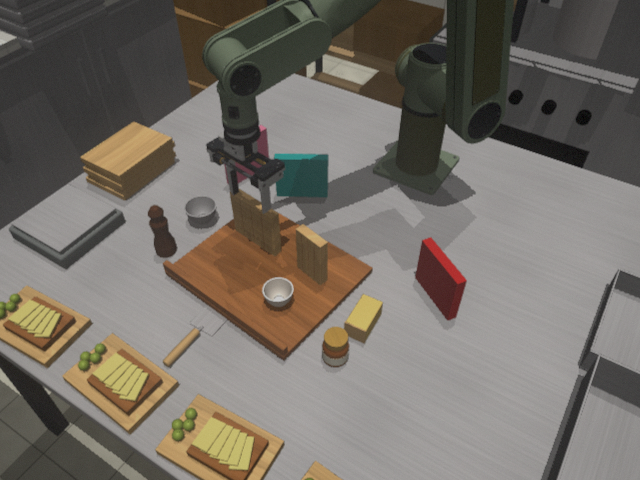

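```bash
python3 -c "
from h import *
o=[load(f)['color'][160:280,200:310,::-1] for f in('scene0','scene3','scene4')]
cv2.imwrite('pics/crop4.png',cv2.resize(np.hstack(o),None,fx=2.4,fy=2.4,interpolation=cv2.INTER_CUBIC))
snap('wrist','wrist4')"
```

```text
(no output)
```

View pics/crop4.png

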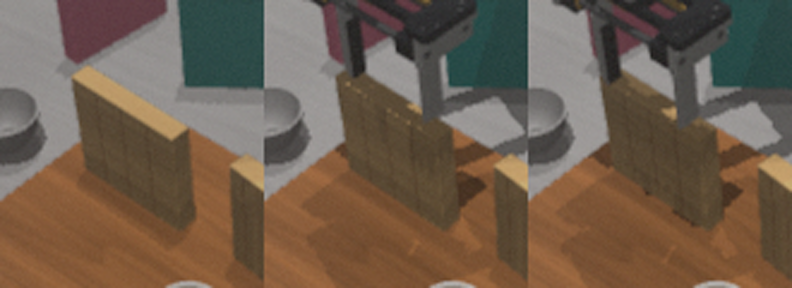

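View pics/wrist4.png

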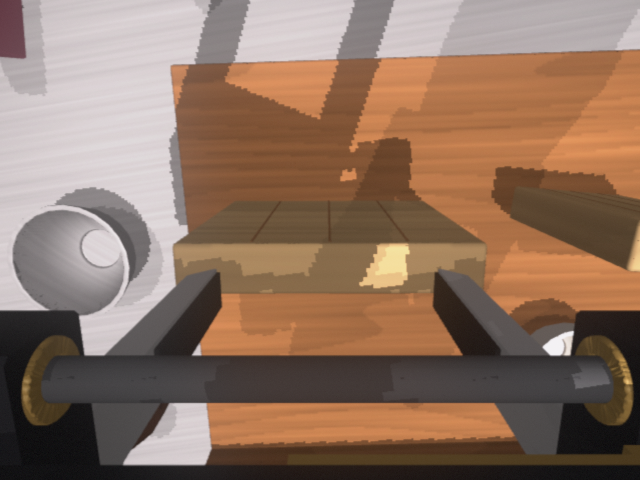

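```bash
python3 -c "
from h import *
o=[load(f)['color'][175:265,220:300,::-1] for f in('scene0','scene4')]
cv2.imwrite('pics/crop5.png',cv2.resize(np.hstack(o),None,fx=5,fy=5,interpolation=cv2.INTER_CUBIC))
c=load('wrist4');print(c['T'].round(3).tolist(),c['intrinsics'][0,0])
for p in [(503.6,-125.9),(526.8,-129.4),(506.1,-267.2),(482.9,-263.7)]:
  for z in(.15,.02): print(p,z,proj(c,(p[0]/1e3,p[1]/1e3,z)).round(0),proj(load('scene0'),(p[0]/1e3,p[1]/1e3,z)).round(0))
s=manip.state();R=np.array(s['ee_rot']);
for dz in(0,-10,-20,-30): print(dz,[proj(c,s['tcp_pos']+R@np.array([x,y,dz])/1e3).round(0) for x in(-47,47) for y in (-8,8)])
"
```

```text
[[0.15, 0.963, 0.226, 0.448], [0.989, -0.146, -0.034, -0.187], [0.0, 0.228, -0.974, 0.332], [0.0, 0.0, 0.0, 1.0]] 428.78675354472193
(503.6, -125.9) 0.15 [484. 245.] [278. 212.]
(503.6, -125.9) 0.02 [421. 201.] [281. 251.]
(526.8, -129.4) 0.15 [480. 295.] [271. 218.]
(526.8, -129.4) 0.02 [419. 232.] [274. 256.]
(506.1, -267.2) 0.15 [170. 296.] [229. 191.]
(506.1, -267.2) 0.02 [232. 232.] [235. 230.]
(482.9, -263.7) 0.15 [166. 245.] [236. 186.]
(482.9, -263.7) 0.02 [231. 201.] [241. 225.]
0 [array([232., 257.]), array([234., 287.]), array([421., 257.]), array([419., 287.])]
-10 [array([228., 263.]), array([230., 294.]), array([425., 263.]), array([424., 294.])]
-20 [array([223., 269.]), array([225., 302.]), array([430., 269.]), array([429., 302.])]
-30 [array([217., 276.]), array([220., 311.]), array([436., 276.]), array([434., 311.])]
```

View pics/crop5.png

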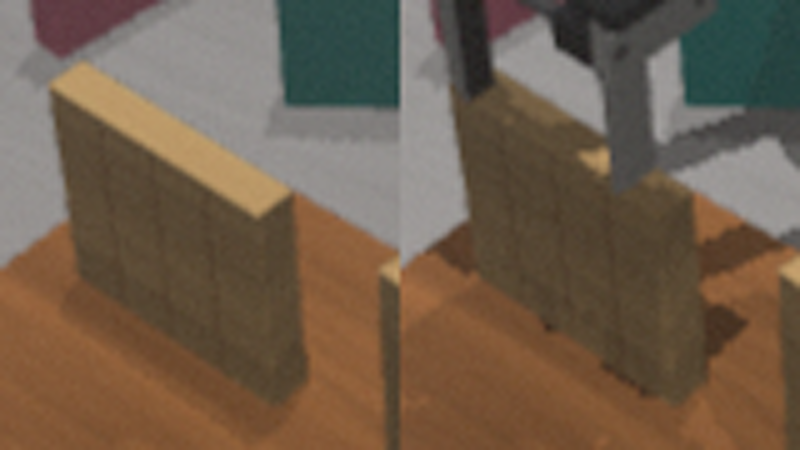

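The board has not moved. With the fingers open, their tips sit about 26 mm behind the TCP plane: the wrist view puts them at (219,270), so z≈0.152. They passed just over the board's top. Next: back off, go lower and retry.

```bash
python3 -m inch '[[0,0,-6,0,94],[0,-20,-6,0,94],[0,-40,-6,0,94],[0,-58,-6,0,94],[0,-58,-6,0,94]]'; python3 -m inch '[[0,0,12,0,94],[0,0,24,0,94],[0,0,32,0,94],[0,0,32,0,94]]';  python3 -m inch '[[0,6,0,0,94],[0,12,0,0,94],[0,18,0,0,94],[0,24,0,0,94],[0,27,0,0,94]]'; python3 -m inch '[[0,2,0,0,94],[0,4,0,0,94],[0,6,0,0,94],[0,8,0,0,94],[0,10,0,0,94]]'; python3 -c "
from h import *
c=snap('scene','scene6')
cv2.imwrite('pics/crop6.png',cv2.resize(c['color'][150:290,190:330,::-1],None,fx=4,fy=4))"
```

```text
clock: 4.9
tcp_pos: [0.4536, -0.1877, 0.132]
ee_rot: [[0.151, 0.989, -0.002], [0.989, -0.151, 0.001], [0.0, -0.002, -1.0]]
contact_force: [0.4, 0.9, -0.6]
opening: 0.0941
clock: 5.23
tcp_pos: [0.4554, -0.1879, 0.0985]
ee_rot: [[0.15, 0.989, -0.002], [0.989, -0.15, 0.002], [0.001, -0.003, -1.0]]
contact_force: [0.2, 0.9, -0.2]
opening: 0.0941
clock: 5.65
tcp_pos: [0.4844, -0.1931, 0.1007]
ee_rot: [[0.15, 0.989, 0.001], [0.989, -0.15, -0.001], [-0.001, 0.002, -1.0]]
contact_force: [-0.1, -0.3, -0.0]
opening: 0.0942
clock: 6.07
tcp_pos: [0.4928, -0.1941, 0.1]
ee_rot: [[0.15, 0.989, -0.0], [0.989, -0.15, 0.0], [0.0, -0.0, -1.0]]
contact_force: [-0.3, -0.3, -0.3]
opening: 0.0941
```

View pics/crop6.png

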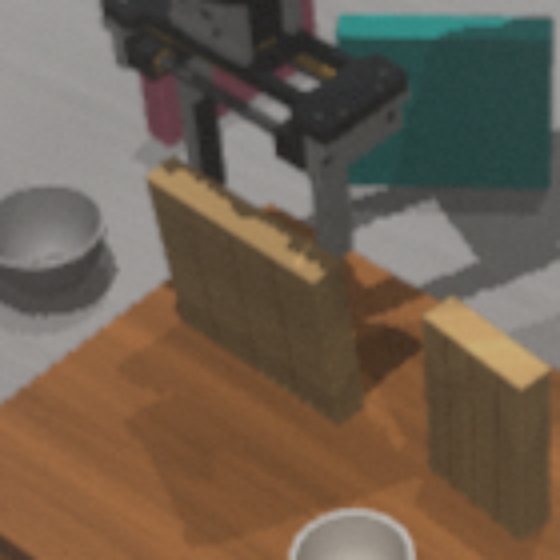

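The board is now tilting: its top edge has come forward, from crop (165,165) to (330,275), and the fingers are behind it. Next: carry on slowly.

```bash
python3 -m inch '[[0,2,0,0,94],[0,4,0,0,94],[0,6,0,0,94],[0,8,0,0,94],[0,10,0,0,94]]';python3 -m inch '[[0,2,0,0,94],[0,4,0,0,94],[0,6,0,0,94],[0,6,0,0,94],[0,6,0,0,94]]'; python3 -c "
from h import *
c=snap('scene','scene7')
cv2.imwrite('pics/crop7.png',cv2.resize(c['color'][150:320,160:370,::-1],None,fx=3.5,fy=3.5))"
```

```text
clock: 6.53
tcp_pos: [0.5029, -0.1956, 0.1001]
ee_rot: [[0.15, 0.989, 0.0], [0.989, -0.15, -0.0], [-0.0, 0.0, -1.0]]
contact_force: [-0.7, -0.2, 1.3]
opening: 0.0938
clock: 6.95
tcp_pos: [0.5086, -0.1965, 0.1]
ee_rot: [[0.15, 0.989, -0.0], [0.989, -0.15, 0.0], [-0.0, -0.0, -1.0]]
contact_force: [-0.1, 0.6, -0.3]
opening: 0.094
```

View pics/crop7.png

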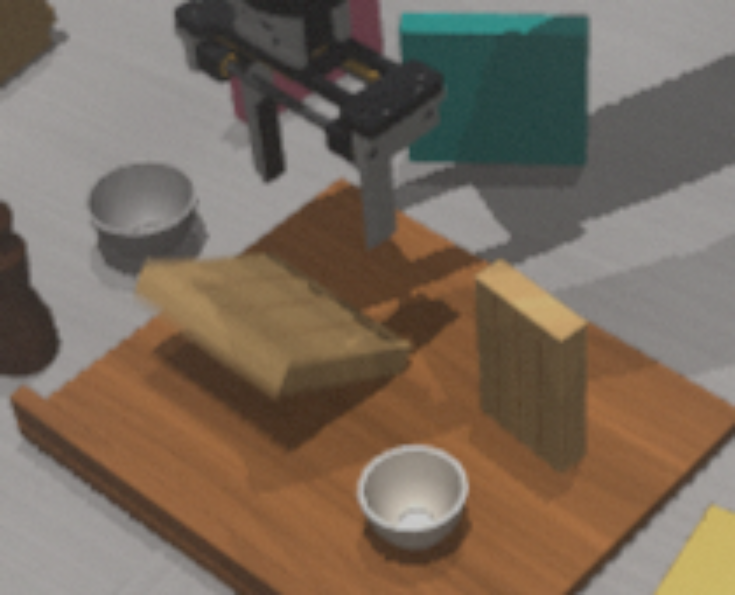

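The board is captured mid-fall towards the ledge. Next: wait, back off, look.

```bash
python3 -m inch '[[0,-20,0,0,94],[0,-40,0,0,94],[0,-60,0,0,94],[0,-60,0,0,94],[0,-60,0,0,94]]'; python3 -c "
from h import *
c=snap('scene','scene8')
snap('top','top8')
cv2.imwrite('pics/crop8.png',cv2.resize(c['color'][150:320,160:370,::-1],None,fx=3.5,fy=3.5))
"
```

```text
clock: 7.42
tcp_pos: [0.4489, -0.1874, 0.1001]
ee_rot: [[0.151, 0.989, 0.001], [0.989, -0.151, -0.0], [-0.0, 0.001, -1.0]]
contact_force: [1.0, -0.1, -0.4]
opening: 0.094
```

View pics/crop8.png

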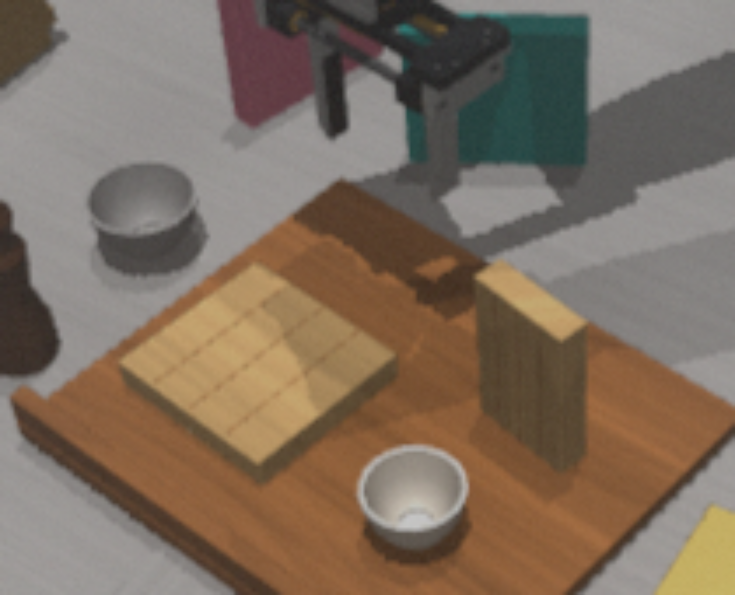

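View pics/top8.png

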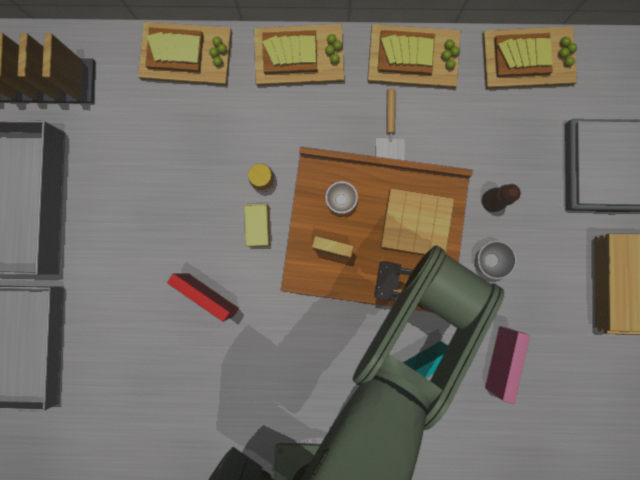

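The board lies flat, at about (418,222) in top, with about 25 px left to the ledge. The narrow board still stands. Next: measure.

Run:
```python
from h import *
c=load('top8'); t=np.radians(6.85)
tx=np.array([np.cos(t),-np.sin(t)]); ty=np.array([np.sin(t),np.cos(t)])
r,b,_=rectpts(c,(375,183,465,262),.044,(17,80,90),(32,165,255)); print(r)
for p in b: print(p, 'ledge gap',((np.array([707.7,-136.8])-p)@tx).round(1), 'y',((p-np.array([565,-121.6]))@ty).round(1))
s=load('scene8'); f=lambda a,b:(160+a/3.5,150+b/3.5)
for q in[(255,263),(122,362),(260,470),(396,355)]:
  p=ray(s,*f(*q),.044)[:2]*1000; print(p.round(1),'gap',((np.array([707.7,-136.8])-p)@tx).round(1))
for q in[(38,392),(260,575)]: # ledge
  p=ray(s,*f(*q),.045)[:2]*1000; print(p)
st=manip.state(); print(st['tcp_pos'])
```

```text
((582.7069091796875, -208.36184692382812), (141.4104766845703, 130.134521484375), 81.53787994384766)
[ 507.94336 -268.72235] ledge gap 182.6 y -152.9
[ 636.66113 -287.87238] ledge gap 52.5 y -156.5
[ 657.47046 -148.00134] ledge gap 48.5 y -15.2
[ 528.7527  -128.85132] ledge gap 178.6 y -11.5
[ 512.5 -264.4] gap 178.6
[ 636.7 -280.8] gap 53.4
[ 661.7 -142.1] gap 45.1
[ 532.  -126.8] gap 175.6
[ 688.16437465 -309.51581772]
[728.42127459 -89.19427489]
[ 0.45026113 -0.18796228  0.10056312]
```

```bash
python3 -m inch '[[-2,15,20,-0.02,94],[-2,31,40,-0.031,94],[-2,31,65,-0.031,94],[-2,31,75,-0.031,94],[-2,31,75,-0.031,94]]'; python3 -c "
from h import *
c=snap('scene','scene9'); st=manip.state(); print(st['tcp_pos'],st['ee_rot'])
w=snap('wrist','wrist9')
cv2.imwrite('pics/crop9.png',cv2.resize(c['color'][150:320,160:370,::-1],None,fx=3.5,fy=3.5))
R=np.array(st['ee_rot'])
for dz in(0,-20,-26,-32): print(dz,[((proj(c,st['tcp_pos']+R@np.array([x,8,dz])/1e3)-[160,150])*3.5).round(0) for x in(-59,-47,47,59)],[proj(w,st['tcp_pos']+R@np.array([x,-8,dz])/1e3).round(0) for x in(-47,47)])
"
```

```text
clock: 7.93
tcp_pos: [0.4776, -0.1926, 0.022]
ee_rot: [[0.119, 0.993, -0.006], [0.993, -0.119, 0.003], [0.003, -0.006, -1.0]]
contact_force: [-1.4, -0.2, -0.4]
opening: 0.0941
[ 0.47868235 -0.19336835  0.02374039] [[ 0.11932169  0.99285092 -0.00306486]
 [ 0.99285449 -0.11931627  0.00189495]
 [ 0.00151571 -0.00326907 -0.99999351]]
0 [array([299., 262.]), array([311., 269.]), array([407., 328.]), array([419., 336.])] [array([232., 257.]), array([421., 257.])]
-20 [array([296., 242.]), array([308., 250.]), array([405., 308.]), array([418., 316.])] [array([223., 269.]), array([430., 269.])]
-26 [array([295., 236.]), array([307., 244.]), array([404., 302.]), array([417., 310.])] [array([220., 273.]), array([434., 273.])]
-32 [array([294., 230.]), array([306., 238.]), array([404., 296.]), array([417., 304.])] [array([216., 277.]), array([437., 278.])]
```

View pics/crop9.png

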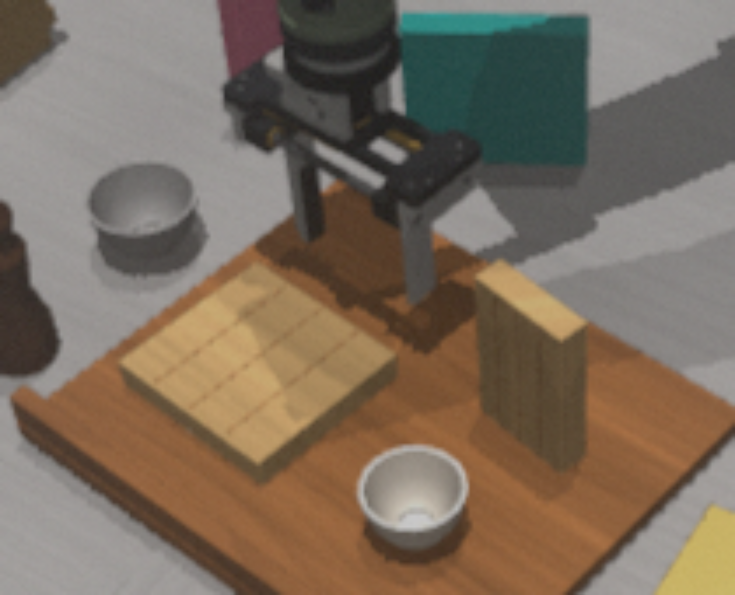

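View pics/wrist9.png

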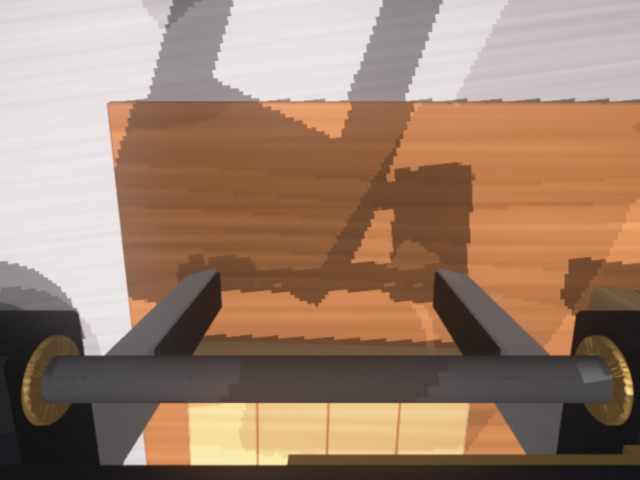

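The tips lie on the dz≈-26 mm projection, (307,243) and (404,302) in the crop, so they are at about z=0.05. They sit behind the board and are parallel to the tray's rear edge. Next: lower 18 mm, then push.

```bash
python3 -m inch '[[0,0,8,0,94],[0,0,15,0,94],[0,0,18,0,94],[0,0,18,0,94]]'; python3 -m inch '[[0,6,0,0,94],[0,12,0,0,94],[0,18,0,0,94],[0,22,0,0,94],[0,26,0,0,94]]';python3 -m inch '[[0,4,0,0,94],[0,8,0,0,94],[0,12,0,0,94],[0,16,0,0,94],[0,20,0,0,94]]'; python3 -c "
from h import *
c=snap('scene','scene10')
cv2.imwrite('pics/crop10.png',cv2.resize(c['color'][150:320,160:370,::-1],None,fx=3.5,fy=3.5))
"
```

```text
clock: 8.37
tcp_pos: [0.479, -0.1938, 0.0065]
ee_rot: [[0.12, 0.993, -0.001], [0.993, -0.12, 0.001], [0.0, -0.001, -1.0]]
contact_force: [0.4, 0.4, 0.1]
opening: 0.0942
clock: 8.78
tcp_pos: [0.5064, -0.1975, 0.0074]
ee_rot: [[0.119, 0.993, 0.001], [0.993, -0.119, -0.0], [-0.0, 0.001, -1.0]]
contact_force: [-0.4, 0.3, 0.3]
opening: 0.0937
clock: 9.2
tcp_pos: [0.5238, -0.1991, 0.0068]
ee_rot: [[0.119, 0.993, -0.004], [0.993, -0.119, 0.001], [0.001, -0.004, -1.0]]
contact_force: [-5.9, 0.7, 4.1]
opening: 0.0937
```

View pics/crop10.png

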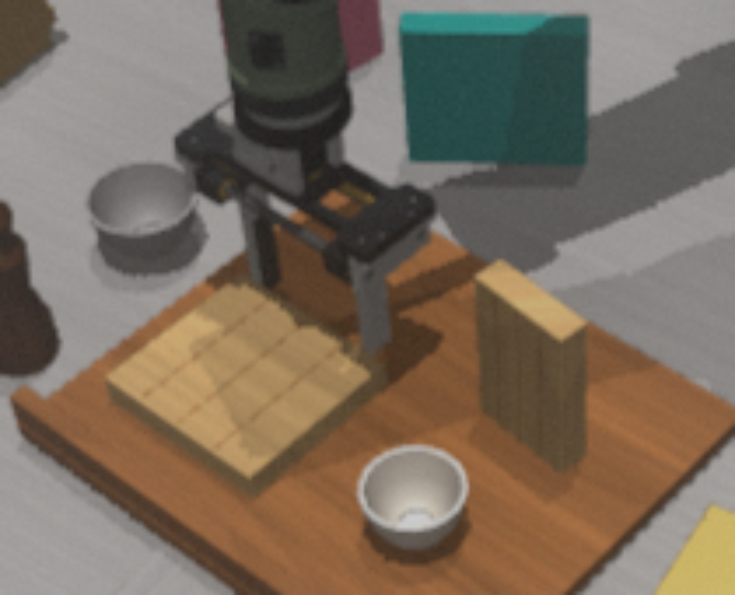

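The board is sliding, with its front corner now at crop (250,485), and the fingers are against its rear edge. Next: continue.

```bash
python3 -m inch '[[0,4,0,0,94],[0,8,0,0,94],[0,12,0,0,94],[0,16,0,0,94],[0,20,0,0,94]]'; python3 -m inch '[[0,2,0,0,94],[0,4,0,0,94],[0,6,0,0,94],[0,8,0,0,94],[0,8,0,0,94]]'
python3 - <<'E'
from h import *
c=snap('scene','scene11');t=snap('top','top11')
cv2.imwrite('pics/crop11.png',np.hstack([cv2.resize(c['color'][180:300,160:290,::-1],(455,420)),cv2.resize(t['color'][140:270,370:476,::-1],(343,420))]))
E
```

```text
clock: 9.67
tcp_pos: [0.5456, -0.2018, 0.0067]
ee_rot: [[0.12, 0.993, 0.0], [0.993, -0.12, 0.0], [0.0, 0.0, -1.0]]
contact_force: [-2.0, -0.5, 0.2]
opening: 0.0939
clock: 10.08
tcp_pos: [0.5538, -0.2031, 0.007]
ee_rot: [[0.119, 0.993, 0.001], [0.993, -0.119, -0.0], [-0.0, 0.001, -1.0]]
contact_force: [-0.9, -0.1, -0.9]
opening: 0.0937
```

View pics/crop11.png

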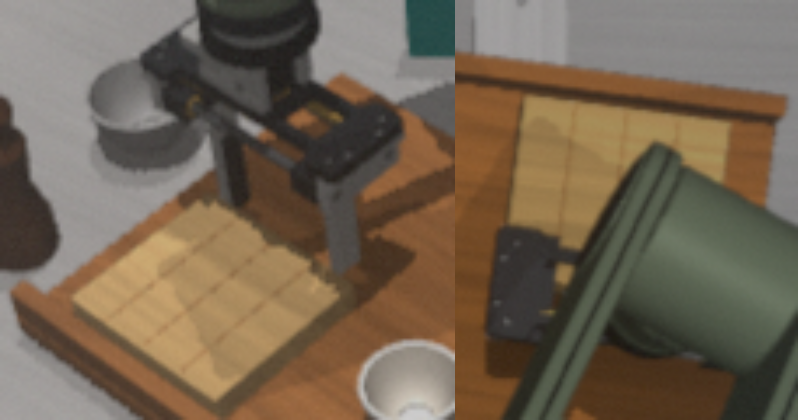

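About 7 mm of gap remains and the board looks parallel to the ledge. Next: creep in, watching force.

```bash
python3 -m inch '[[0,1,0,0,94],[0,2,0,0,94],[0,3,0,0,94],[0,4,0,0,94],[0,5,0,0,94]]'; python3 -m inch '[[0,0.5,0,0,94],[0,1,0,0,94],[0,1.5,0,0,94],[0,2,0,0,94],[0,2,0,0,94]]'; python3 -m inch '[[0,0.5,0,0,94],[0,1,0,0,94],[0,1,0,0,94]]'
```

```text
clock: 10.6
tcp_pos: [0.5575, -0.2036, 0.0073]
ee_rot: [[0.12, 0.993, -0.001], [0.993, -0.12, 0.0], [-0.0, -0.001, -1.0]]
contact_force: [-5.8, 0.3, 3.9]
opening: 0.0939
clock: 11.02
tcp_pos: [0.5597, -0.2038, 0.0073]
ee_rot: [[0.119, 0.993, -0.001], [0.993, -0.119, 0.0], [-0.0, -0.001, -1.0]]
contact_force: [-4.6, 0.7, 5.0]
opening: 0.0941
clock: 11.27
tcp_pos: [0.5607, -0.2039, 0.0073]
ee_rot: [[0.119, 0.993, -0.001], [0.993, -0.119, 0.0], [0.0, -0.001, -1.0]]
contact_force: [-5.8, 1.2, 4.3]
opening: 0.0938
```

```bash
for i in 1; do python3 -m inch '[[0,0.5,0,0,94],[0,1,0,0,94],[0,1,0,0,94]]'; done; python3 -m inch '[[0,0.5,0,0,94],[0,1,0,0,94],[0,1,0,0,94]]'
```

```text
clock: 11.52
tcp_pos: [0.5613, -0.204, 0.0072]
ee_rot: [[0.119, 0.993, -0.001], [0.993, -0.119, 0.0], [0.0, -0.001, -1.0]]
contact_force: [-6.8, 0.1, 4.3]
opening: 0.0938
clock: 11.77
tcp_pos: [0.5613, -0.2039, 0.0072]
ee_rot: [[0.119, 0.993, -0.004], [0.993, -0.119, 0.001], [0.0, -0.004, -1.0]]
contact_force: [-8.1, 0.6, 6.5]
opening: 0.094
```

Run:
```python
from h import *
c=snap('scene','scene12');t=snap('top','top12')
cv2.imwrite('pics/crop12.png',np.hstack([cv2.resize(c['color'][180:300,160:290,::-1],(455,420)),cv2.resize(t['color'][140:270,370:476,::-1],(343,420))]))
```

```text
(no output)
```

View pics/crop12.png

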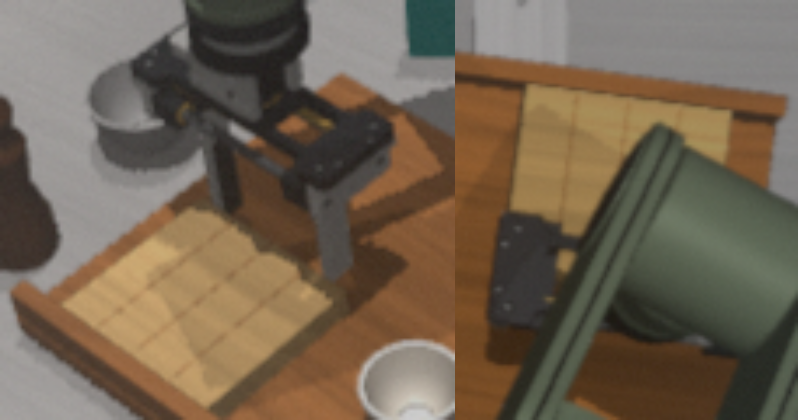

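The board appears to meet the ledge, and the tool stopped advancing while the force rose. Next: a firmer press to square it.

```bash
python3 -m inch '[[0,1,0,0,94],[0,2,0,0,94],[0,2,0,0,94]]';python3 -m inch '[[0,1,0,0,94],[0,2,0,0,94],[0,2,0,0,94]]'
```

```text
clock: 12.12
tcp_pos: [0.5612, -0.2039, 0.0073]
ee_rot: [[0.119, 0.993, -0.008], [0.993, -0.119, 0.001], [0.0, -0.008, -1.0]]
contact_force: [-12.4, 1.5, 11.2]
opening: 0.0941
clock: 12.37
tcp_pos: [0.5611, -0.2039, 0.0073]
ee_rot: [[0.119, 0.993, -0.012], [0.993, -0.119, 0.002], [0.001, -0.013, -1.0]]
contact_force: [-18.3, 2.7, 15.3]
opening: 0.0941
```

Firm stop, about 18 N with no further advance. Next: back straight off, raise and inspect.

```bash
python3 -m inch '[[0,-4,0,0,94],[0,-10,0,0,94],[0,-25,0,0,94],[0,-45,0,0,94],[0,-45,0,0,94]]'; python3 -m inch '[[0,0,-30,0,94],[0,0,-70,0,94],[0,0,-110,0,94],[0,0,-150,0,94],[0,0,-190,0,94]]'; python3 -m inch '[[0,-40,-20,0,94],[0,-75,-20,0,94],[0,-75,-20,0,94],[0,-75,-20,0,94]]'
python3 - <<'E'
from h import *
c=snap('scene','scene13');t=snap('top','top13')
cv2.imwrite('pics/crop13.png',np.hstack([cv2.resize(c['color'][180:320,150:300,::-1],(450,420),interpolation=cv2.INTER_CUBIC),cv2.resize(t['color'][140:270,370:476,::-1],(343,420),interpolation=cv2.INTER_CUBIC)]))
E
```

```text
clock: 12.78
tcp_pos: [0.5202, -0.1983, 0.0063]
ee_rot: [[0.12, 0.993, -0.001], [0.993, -0.12, 0.001], [0.001, -0.001, -1.0]]
contact_force: [0.1, -0.1, -0.6]
opening: 0.0939
clock: 13.2
tcp_pos: [0.5239, -0.1995, 0.1995]
ee_rot: [[0.119, 0.993, 0.004], [0.993, -0.119, -0.001], [-0.0, 0.004, -1.0]]
contact_force: [1.0, -1.0, 0.4]
opening: 0.0943
clock: 13.53
tcp_pos: [0.4483, -0.1904, 0.2178]
ee_rot: [[0.12, 0.993, 0.004], [0.993, -0.12, -0.001], [-0.001, 0.004, -1.0]]
contact_force: [0.3, -0.3, -0.1]
opening: 0.0936
```

View pics/crop13.png

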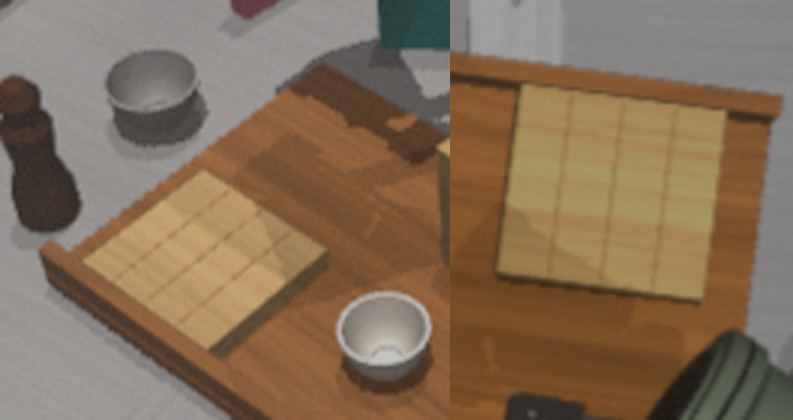

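View pics/top13.png

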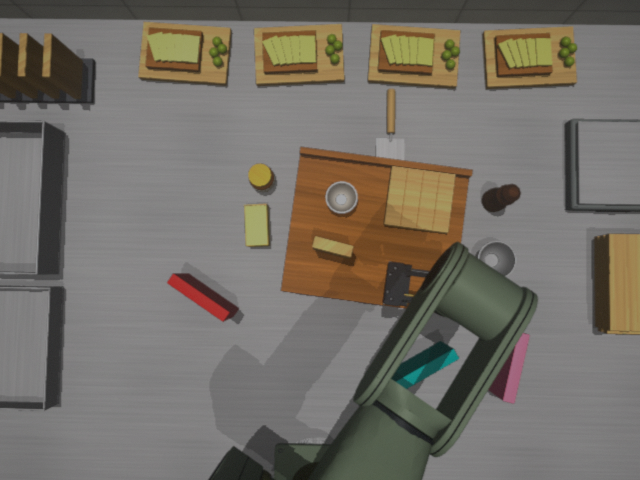

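The board is flat against the ledge, spanning (388,167) to (455,232) in top, and everything else is where it was. Next: a numeric check.

Run:
```python
from h import *
c=load('top13'); t=np.radians(6.85); tx=np.array([np.cos(t),-np.sin(t)])
r,b,_=rectpts(c,(380,160,465,240),.044,(17,80,100),(32,165,255)); print(r)
for p in b: print(p.round(1),'gap',((np.array([707.7,-136.8])-p)@tx).round(1))
a=load('top0')
for box in[(305,225,360,265)]: print(rectpts(a,box,.15,(18,80,110),(32,160,255))[0],rectpts(c,box,.15,(18,80,110),(32,160,255))[0])
d=cv2.absdiff(a['color'],c['color']).max(2)
for n,(x0,y0,x1,y1) in dict(ramekin=(322,178,362,218),honey=(245,160,276,192),mill=(480,180,524,214),cheese=(243,200,272,250),spat=(373,88,408,158)).items(): print(n,(d[y0:y1,x0:x1]>40).sum())
```

```text
((634.2492065429688, -212.94503784179688), (141.01666259765625, 130.6528778076172), 82.98323822021484)
[ 560.8 -274.9] gap 129.4
[ 690.5 -290.9] gap -1.3
[ 707.7 -150.9] gap -1.7
[ 578. -135.] gap 129.0
((524.0260009765625, -23.694175720214844), (78.81549835205078, 23.427663803100586), 76.20370483398438) ((523.9723510742188, -24.14153289794922), (78.76222229003906, 23.587156295776367), 76.9118423461914)
ramekin 0
honey 0
mill 0
cheese 0
spat 0
```

The board's leading edge is flush at both ends: -1.3 and -1.7 mm, where my ledge estimate is 1.4 mm short. Its yaw matches the ledge and nothing else has moved, so I'm handing it in.

```bash
python3 -c "
from h import *
print(manip.job_done(), manip.state()['clock'])"
```

```text
the job is handed in; nothing more can be done
the job is handed in; nothing more can be done
```

The wide board was pushed over towards the ledge, lies flat on the tray, and was then slid until its leading edge stopped against the ledge. I pressed it there with about 18 N before backing off, and handed the job in soon after the last reading of 13.5 s.

- **First push missed:** The open fingertips sit about 26 mm short of the tool point, so the first attempt passed just over the board's top without touching it. I saw this in the pictures, lowered the gripper and repeated the push.
- **Flush fit:** Both front corners measured within 2 mm of the ledge (-1.3 and -1.7 mm), and the board's angle matches the ledge to about 0.2°. The small negative values fit my ledge position, which came out about 1.4 mm short of the given size.
- **Everything else:** The narrow board is still standing. It measured 0.4 mm and 0.7° from its starting position, about the accuracy of the measurement. The ramekin, honey jar, pepper mill, cheese and spatula showed no change in the top picture. The steel bowl was partly hidden by the arm there, so I checked it only by eye in the scene view, where it looks unmoved.

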